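# Set out the washed dough-sheeter parts on the drying rack

## Task

Set out the washed dough-sheeter parts to dry: lay the ribbed roller in the rack groove nearer the square tray and the smooth steel roller in the other groove, seat the white chock block upright between the two rollers with its wings resting on both so that neither can roll, and lay the wooden pin in the notches on top of the chock, everything lined up with the grooves and centred lengthwise. Put the steel collar flat in the tray, and do not knock over the glass jar or the metal shaker.

Things in the scene. Friction and masses are not known exactly. Their poses are not given: they have to be found in the camera images.
- rack: Grey plastic drying rack, fixed. Base 120 (x) by 165 (y) by 8 mm; origin: centre of underside, z up. Two 90-degree V grooves along its x at y = +39 and -39 mm, made by supports 32 mm high at |x| = 32 to 46 mm; the middle 64 mm is open for fingers down to the base. A roller lying in a groove has its axis 36 mm above the origin; the gap between the two rollers is 38 mm.
- tray: Square shallow aluminium tray, 130 by 130 mm, walls 16 mm high and 3 mm thick, fixed to the table beside the rack (to its left or its right, +y or -y of it). Inner floor about 3 mm above its origin, which is the centre of its underside.
- ribbed_roller: Steel roller with ten raised rings and dark grooves between them, 40 mm diameter, 140 mm long, about 0.6 kg, loose, lying on the table. Origin at its centre, on its axis; its axis is the body's x.
- smooth_roller: Plain smooth steel roller, 40 mm diameter, 140 mm long, about 0.6 kg, loose, lying on the table. Origin at its centre, on its axis; its axis is the body's x.
- chock: White plastic block, loose, upright, 0.22 kg, 110 long, 84 mm high. Origin: centre of underside, z up, long axis x. Wedge foot 30 wide, 52 from 19 mm up; upright sides to 58 mm (grip at mid-length). At each end (|x| over 33): flat wings 90 wide, underside at 20.5 mm, and on top a V notch along x. Seated: foot between the rollers, wings on their tops, origin 36 mm above the rack's, midway.
- reel_pin: Plain wooden rod (reeling pin), 28 mm diameter, 160 mm long, about 0.09 kg, loose, lying on the table. Origin at its centre, on its axis; its axis is the body's x. Lying in the chock's notches its axis is 82 mm above the chock's origin.
- collar: Steel bearing collar (thick ring) lying flat, 50 mm outer diameter, 26 mm bore, 28 mm high, about 0.12 kg, loose. Origin at the centre of its underside, z up.
- jar: Bystander: small closed glass jar, 60 mm diameter, 85 mm high, loose, upright. Origin at the centre of its underside, z up. Not to be knocked over.
- shaker: Bystander: small aluminium shaker, 48 mm diameter, 77 mm high, loose, upright. Origin at the centre of its underside, z up. Not to be knocked over.
Things that resemble listed ones, but are neither listed nor needed, are in the scene too. Several things look just like the collar: the one meant starts nearest to the robot's base.

How it is judged:
By the outcome, as a careful person would: the job done as asked, in the order asked, and still so for the second after the job is handed in, with the robot touching nothing.
It also fails if it takes over 141 s, if anything falls off the work surface, if the arm or the gripper's body presses on something with over 40 N, if the wrist force passes 120 N, or if a joint passes its speed limit or range.

## Robot

A 6-joint arm with a two-finger parallel gripper is mounted at the origin on the work surface. World frame = base frame: x ahead of the robot, y to its left, z up, the work surface at z = 0. Lengths are in mm, angles in rad, forces in N, time in s.
With the tool pointing down it reaches from about 350 to 875 mm from the base axis. Payload 4.2 kg.
Tool frame: the origin (TCP) lies between the finger pads; the fingertips stand 11 mm ahead of it and the grasp point (between the pads) lies 8 mm behind it; z points along the fingers, y is the direction in which the jaws open and shut (so a half turn about z gives the same grasp; the last joint's range is limited). The gripper opens to 85 mm and grips with 20 to 120 N. Pads are 22 mm wide; open, the fingers measure 114 mm over their backs; the gripper's body (76 mm by 85 mm) begins 54 mm behind the grasp point. The pads swing forward as they close: fully open they stand 13 mm farther back than shut.
Start: joints at [-0.855, 0.385, 0.008, 0, -1.194, -0.259], TCP at [275.685, -560.889, 242.312] pointing down, gripper open.
Joint ranges: [-3.14, 3.14], [-1.21, 2.06], [-1.07, 1.41], [-3.16, 2.05], [-2.99, -0.16], [-3.1, 3.1]. Speed limits (rad/s): [2.79, 2.79, 3.14, 3.14, 3.14, 3.14].

## Interface

Orientations are given as a unit quaternion [x, y, z, w].
In Python, from bench import * gives the robot as it stands.
- The arm moves only by the tool servo_tool, never from a script. Its argument "rows" is a list of rows, each a list of 7 numbers: the opening, from 0 (shut) to 1 (fully open), then the shift along the tool's x, y, z in cm, then the turn, a rotation vector about the tool's x, y, z in degrees. A call has 1 to 12 rows; each row shifts and turns the commanded pose from where the row before left it, along the tool's axes as they then stand; what a row does not reach is not made up. A row lasts 1/10 s, in which the tool goes at most 50 mm and 8.59 degrees, less where a joint would pass 70% of its speed; a pose out of reach is approached as far as the arm can. A call is refused whole if a number of a shift passes 5 or a number of a turn 8.59, either way. A call with a gripper value outside its range is refused whole. The fingers move at their own pace and stop on an object; the grip force is fixed at half the most. Time passes only in rows, so rows that do not move let the fingers close. It gives the time, the measured TCP pose, the force and the opening at its end, in the units of the state.
- read_state(): the state, without advancing time (a new reading comes with each control period).
- get_image(name): name is "scene" or "top" or "wrist"; returns a dict with "image" (420x560x3 uint8, red, green, blue), "mtx" (3x3 intrinsics, pixels), "extrinsics" (4x4, takes a point from camera to world coordinates). Camera axes: x right, y up, looking along -z (the intrinsics and any distortion apply to the point x, -y, -z); pixel columns grow to the right and rows downward; lengths in mm; the calibration is good to about 2 mm. A picture is of the moment at which its call begins. There is no depth.
- job_done(): hands the job in, once; it reports no verdict.
The state is a dict: "clock": time; "joints": joint angles; "joint_vel": joint speeds; "joint_efforts": joint torques, N m; "position": TCP position; "ee_rot": TCP orientation; "contact_force": force on the tool from outside, world axes, zero at the start; "wrist_torque": the same for the moment, N m; "gripper_width": finger opening in mm.
Only numpy, scipy, OpenCV 4.12 (cv2) and the standard library are available. Lean on these libraries where they do the work, as an engineer would, in place of code of your own. Each camera call takes 0.05 s, during which the arm holds its last target. There are 200 camera calls.

## Working session

There is one attempt and no reset: what is moved stays moved. The work goes in short steps, Python scripts to look and compute and a tool call to move; the robot and the scene stay as the last step left them, time stands still between calls to the robot, and variables do not carry over. Pictures are saved under pics/ and viewed, about 12 in all and at most 16, crops included, and the job is handed in when it is done.

Besides the shell and the picture viewer there is one more tool, called after "Request:" as name(argument=value, ...), one argument or row to a line, values as JSON. servo_tool: Moves the arm, as the interface text tells. Its arguments: {"type":"object","properties":{"rows":{"type":"array","items":{"type":"array","items":{"type":"number"}}}},"required":["rows"]}

```bash
mkdir -p pics; ls
cat > h.py <<'E'
from bench import *
import numpy as np, cv2
from scipy.spatial.transform import Rotation as R
def ray(im,u,v):
    K=im["mtx"];E=np.array(im["extrinsics"])
    d=np.linalg.inv(K)@[u,v,1]; d=np.array([d[0],-d[1],-d[2]])
    return E[:3,3],E[:3,:3]@d
def onz(im,u,v,z):
    o,d=ray(im,u,v); return o+d*(z-o[2])/d[2]
def proj(im,P):
    E=np.linalg.inv(np.array(im["extrinsics"])); p=E[:3,:3]@np.array(P,float)+E[:3,3]
    q=im["mtx"]@np.array([p[0],-p[1],-p[2]]); return q[:2]/q[2]
def save(im,n,crop=None,k=1):
    a=im["image"][:,:,::-1]
    if crop: a=a[crop[1]:crop[3],crop[0]:crop[2]]
    cv2.imwrite("pics/"+n,cv2.resize(a,None,fx=k,fy=k,interpolation=cv2.INTER_CUBIC))
def st():
    s=read_state(); print({k:np.round(s[k],3).tolist() for k in("clock","joints","position","ee_rot","contact_force","gripper_width")}); return s
E
python3 - <<'E'
from h import *
import pickle
s=st()
print(R.from_quat(s["ee_rot"]).as_matrix().round(3))
for n in("top","scene"):
    im=get_image(n); pickle.dump(im,open(n+".pkl","wb")); save(im,n+".png",k=1.42)
    print(n,im["mtx"],np.round(im["extrinsics"],3), [k for k in im])
E
```

```text
pics
{'clock': 0.0, 'joints': [-0.855, 0.386, 0.007, -0.0, -1.194, -0.259], 'position': [275.448, -560.407, 241.217], 'ee_rot': [-0.226, 0.974, 0.001, -0.0], 'contact_force': [-0.032, 0.057, 0.191], 'gripper_width': 85.218}
[[-0.898 -0.441 -0.001]
 [-0.441  0.898  0.002]
 [ 0.     0.002 -1.   ]]
top [[521.52457457   0.         280.02725227]
 [  0.         521.52457457 212.30285501]
 [  0.           0.           1.        ]] [[ 1.500000e-02  9.940000e-01 -1.110000e-01  4.186800e+02]
 [-1.000000e+00  1.500000e-02 -1.000000e-03  7.538800e+01]
 [ 1.000000e-03  1.110000e-01  9.940000e-01  1.548812e+03]
 [ 0.000000e+00  0.000000e+00  0.000000e+00  1.000000e+00]] ['image', 'mtx', 'extrinsics']
scene [[479.81906787   0.         280.78741152]
 [  0.         479.81906787 202.3368679 ]
 [  0.           0.           1.        ]] [[ 5.570000e-01 -6.660000e-01  4.960000e-01  1.155810e+03]
 [ 8.300000e-01  4.580000e-01 -3.160000e-01 -3.221090e+02]
 [-1.600000e-02  5.880000e-01  8.090000e-01  1.001886e+03]
 [ 0.000000e+00  0.000000e+00  0.000000e+00  1.000000e+00]] ['image', 'mtx', 'extrinsics']
```

View pics/top.png

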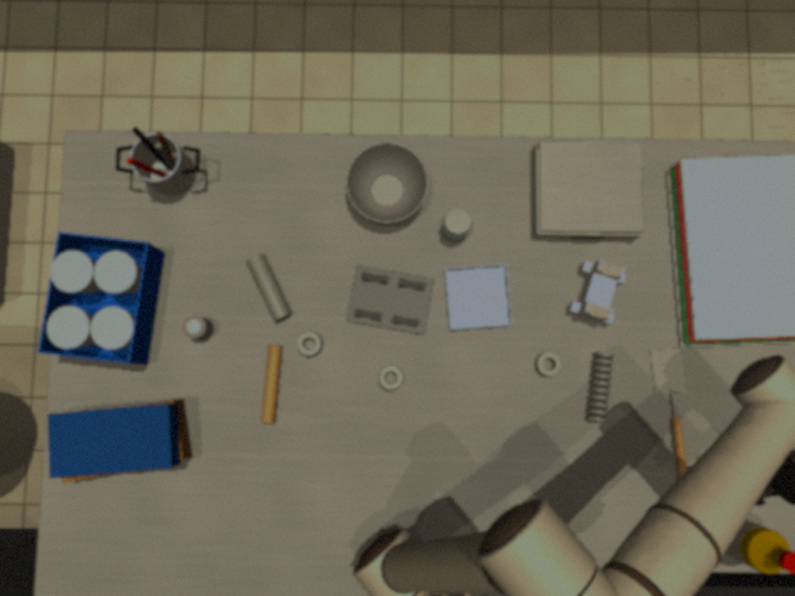

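View pics/scene.png

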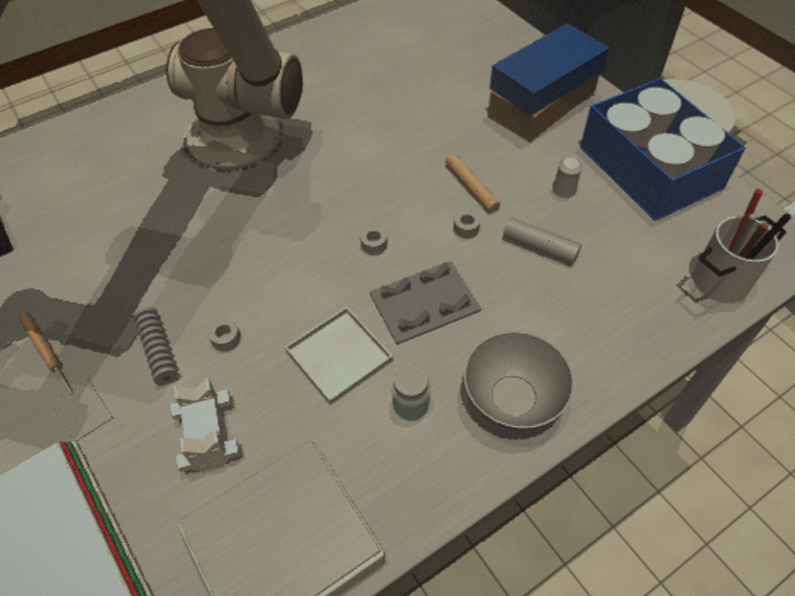

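Run:
```python
from h import *
import pickle
im=pickle.load(open("top.pkl","rb"));sc=pickle.load(open("scene.pkl","rb"))
k=1.42
P=dict(smooth=(20,[(269,288),(257,257),(283,318)]),ribbed=(20,[(600,387),(604,352),(597,422)]),pin=(14,[(272,384),(274,347),(269,422)]),
rack=(8,[(391,299),(357,267),(434,278),(427,332),(348,322)]),tray=(16,[(478,297),(446,268),(507,265),(510,327),(449,330)]),
col=(28,[(309,343),(390,377),(548,363)]),chock=(80,[(600,291),(608,268),(590,314)]),jar=(85,[(457,220)]),shaker=(77,[(198,326)]))
for n,(z,l) in P.items():
    for u,v in l:
        p=onz(im,u/k,v/k,z); print(n,p[:2].round(0),round(np.hypot(*p[:2])),"scene px",(proj(sc,p)*k).round())
w=get_image("wrist"); print(w["mtx"].round(1),np.round(w["extrinsics"],3))
s=read_state();M=np.eye(4);M[:3,:3]=R.from_quat(s["ee_rot"]).as_matrix();M[:3,3]=s["position"]
print((np.linalg.inv(M)@np.array(w["extrinsics"])).round(3))
```

```text
smooth [613. 344.] 703 scene px [542. 239.]
smooth [678. 372.] 773 scene px [576. 255.]
smooth [551. 313.] 634 scene px [507. 226.]
ribbed [ 419. -342.] 540 scene px [156. 343.]
ribbed [ 491. -351.] 603 scene px [168. 377.]
ribbed [ 348. -334.] 482 scene px [145. 313.]
pin [415. 332.] 531 scene px [472. 181.]
pin [491. 331.] 592 scene px [495. 205.]
pin [337. 336.] 476 scene px [450. 159.]
rack [595.  90.] 602 scene px [425. 299.]
rack [662. 163.] 682 scene px [480. 306.]
rack [641.   1.] 641 scene px [397. 342.]
rack [527.  14.] 527 scene px [368. 294.]
rack [546. 179.] 574 scene px [449. 259.]
tray [601. -91.] 608 scene px [339. 349.]
tray [661. -24.] 662 scene px [392. 355.]
tray [ 670. -152.] 687 scene px [328. 398.]
tray [ 540. -158.] 562 scene px [286. 342.]
tray [531. -31.] 532 scene px [348. 304.]
col [499. 257.] 562 scene px [468. 219.]
col [433.  89.] 442 scene px [375. 235.]
col [ 466. -234.] 521 scene px [225. 330.]
chock [ 609. -328.] 692 scene px [201. 409.]
chock [ 656. -345.] 741 scene px [204. 439.]
chock [ 563. -307.] 641 scene px [201. 379.]
jar [749. -41.] 750 scene px [413. 379.]
shaker [527. 473.] 708 scene px [568. 163.]
[[294.3   0.  276.5]
 [  0.  294.3 204.7]
 [  0.    0.    1. ]] [[-4.42000e-01 -8.67000e-01 -2.32000e-01  2.16517e+02]
 [ 8.97000e-01 -4.26000e-01 -1.17000e-01 -5.88947e+02]
 [ 3.00000e-03 -2.60000e-01  9.66000e-01  3.73179e+02]
 [ 0.00000e+00  0.00000e+00  0.00000e+00  1.00000e+00]]
[[ 1.00000e-03  9.66000e-01  2.60000e-01  6.54740e+01]
 [ 1.00000e+00 -0.00000e+00 -1.00000e-03  7.24000e-01]
 [-1.00000e-03  2.60000e-01 -9.66000e-01 -1.31712e+02]
 [ 0.00000e+00  0.00000e+00  0.00000e+00  1.00000e+00]]
```

Request:
servo_tool(
  rows=[
    [1, 0, 0, 0, 0, 0, 8.25],
    [1, 0, 0, 0, 0, 0, 8.25],
    [1, 0, 0, 0, 0, 0, 8.25],
    [1, 0, 0, 0, 0, 0, 8.25],
    [1, -1.5, 2.9, 0.5, 0, 0, 0],
    [1, -1.5, 2.9, 0.5, 0, 0, 0],
    [1, -1.5, 2.9, 0.5, 0, 0, 0],
    [1, -1.5, 2.9, 0.5, 0, 0, 0],
    [1, -1.5, 2.9, 0.5, 0, 0, 0],
    [1, -1.5, 2.9, 0.5, 0, 0, 0],
    [1, -1.5, 2.9, 0.5, 0, 0, 0],
    [1, -1.2, 2.9, 0.5, 0, 0, 0],
  ],
)

```text
clock: 1.35
position: [420.1, -343.2, 201.9]
ee_rot: [0.059, 0.998, 0.0, -0.0]
contact_force: [-0.4, -0.3, 0.1]
gripper_width: 85.1
```

```bash
cat >> h.py <<'E'
def go(pos,yaw=None):
    """tool turn about z (deg) first, then shift x,y,z in cm to reach pos with tool x at yaw deg"""
    s=read_state(); M=R.from_quat(s["ee_rot"]).as_matrix(); y0=np.degrees(np.arctan2(M[1,0],M[0,0]))
    if yaw is None: yaw=y0
    dy=(yaw-y0+180)%360-180
    a=np.radians(yaw); x=np.array([np.cos(a),np.sin(a),0]); y=np.array([x[1],-x[0],0])
    d=np.array(pos)-s["position"]; tilt=np.degrees(np.arccos(-M[2,2]))
    print("turn z",round(-dy,2),"shift cm",round(d@x/10,2),round(d@y/10,2),round(-d[2]/10,2),"yaw now",round(y0,2),"tilt",round(tilt,2))
E
python3 - <<'E'
from h import *
import pickle
s=st(); im=get_image("wrist"); save(im,"w1.png",k=1.42); pickle.dump(im,open("w1.pkl","wb"))
go([419,-342,150],173.2)
E
```

```text
{'clock': 1.35, 'joints': [-0.386, 0.279, -0.256, -0.0, -1.036, -1.304], 'position': [420.076, -343.21, 201.89], 'ee_rot': [0.059, 0.998, 0.0, -0.0], 'contact_force': [-0.359, -0.338, 0.062], 'gripper_width': 85.108}
turn z 0.13 shift cm 0.19 -0.2 5.1 yaw now 173.33 tilt 0.13
```

View pics/w1.png

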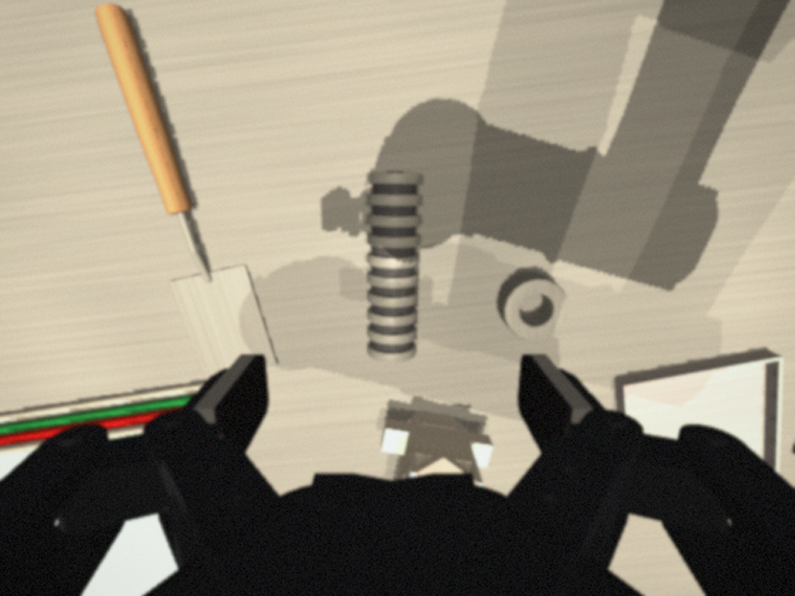

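Run:
```python
from h import *
import pickle
im=pickle.load(open("w1.pkl","rb"));k=1.42
a=onz(im,395/k,172/k,38);b=onz(im,391/k,358/k,38);print(a,b,np.hypot(*(a-b)[:2]))
c=(a+b)/2; yaw=np.degrees(np.arctan2(*(a-b)[1::-1]));print(c,yaw)
for q in ((368,265),(417,265)): print(onz(im,q[0]/k,q[1]/k,22))
go([c[0],c[1],14],yaw)
```

```text
[ 350.68936702 -332.30809634   38.        ] [ 486.45229164 -351.31933062   38.        ] 137.08755862858484
[ 418.57082933 -341.81371348   38.        ] 172.0285581052118
[ 415.57607771 -360.47720058   22.        ]
[ 419.97539141 -323.50097663   22.        ]
turn z 1.3 shift cm 0.23 -0.19 18.7 yaw now 173.33 tilt 0.13
```

Request:
servo_tool(
  rows=[
    [1, 0.2, -0.2, 3, 0, 0, 1.3],
    [1, 0, 0, 4, 0, 0, 0],
    [1, 0, 0, 4, 0, 0, 0],
    [1, 0, 0, 4, 0, 0, 0],
    [1, 0, 0, 2.5, 0, 0, 0],
    [1, 0, 0, 1.2, 0, 0, 0],
    [0, 0, 0, 0, 0, 0, 0],
    [0, 0, 0, 0, 0, 0, 0],
    [0, 0, 0, 0, 0, 0, 0],
    [0, 0, 0, 0, 0, 0, 0],
    [0, 0, 0, 0, 0, 0, 0],
    [0, 0, 0, 0, 0, 0, 0],
  ],
)

```text
clock: 2.6
position: [418.4, -346.6, 17.2]
ee_rot: [0.071, 0.998, -0.001, 0.002]
contact_force: [-0.2, 3.1, 6.6]
gripper_width: 38.2
```

Request:
servo_tool(
  rows=[
    [0, 0, 0, 0, 0, 0, 0],
    [0, 0, 0, 0, 0, 0, 0],
    [0, 0, 0, -0.5, 0, 0, 0],
    [0, 0, 0, -1, 0, 0, 0],
  ],
)

```text
clock: 3.0
position: [415.7, -345.4, 29.6]
ee_rot: [0.071, 0.997, 0.001, -0.002]
contact_force: [-0.4, 0.3, -5.8]
gripper_width: 38.4
```

Run:
```python
from h import *
import pickle
im=pickle.load(open("top.pkl","rb"));k=1.42
def meas(im,cx,cy,r,z,name,lo):
    g=cv2.GaussianBlur(cv2.cvtColor(im["image"],cv2.COLOR_RGB2GRAY),(3,3),0)
    x0,y0=int(cx-r),int(cy-r); c=g[y0:y0+2*r,x0:x0+2*r]
    t,_=cv2.threshold(c,0,255,cv2.THRESH_OTSU)
    m=((c<t) if lo else (c>t)).astype(np.uint8)
    m=cv2.morphologyEx(m,cv2.MORPH_CLOSE,np.ones((5,5)))
    cs,_=cv2.findContours(m,cv2.RETR_EXTERNAL,cv2.CHAIN_APPROX_NONE); C=max(cs,key=cv2.contourArea)
    b=cv2.boxPoints(cv2.minAreaRect(C))+[x0,y0]
    w=np.array([onz(im,u,v,z)[:2] for u,v in b]); print(name,t,"box",b.round(1).tolist(),"world",w.round(1).tolist(),"c",w.mean(0).round(1),"sides",[round(np.hypot(*(w[i]-w[i-1])),1) for i in range(4)],[round(np.degrees(np.arctan2(*(w[i]-w[i-1])[::-1])),1) for i in range(4)])
    return cv2.cvtColor(m*120+c//2,cv2.COLOR_GRAY2BGR)
A=meas(im,391/k,299/k,36,8,"rack",True); B=meas(im,478/k,297/k,33,16,"tray",False)
A=cv2.resize(A,(390,390));B=cv2.resize(B,(390,390)); cv2.imwrite("pics/m.png",np.hstack([A,B]))
go([500,-150,220],172.6); go([590,51,150],172.6)
```

```text
rack 103.0 box [[243.0, 226.9], [250.1, 186.1], [305.6, 195.8], [298.6, 236.6]] world [[545.0, 185.2], [667.5, 166.9], [640.9, 0.6], [518.9, 20.4]] c [593.1  93.3] sides [np.float64(166.9), np.float64(123.9), np.float64(168.4), np.float64(123.7)] [np.float64(81.0), np.float64(-8.5), np.float64(-99.1), np.float64(170.8)]
tray 127.0 box [[313.8, 190.8], [354.1, 187.4], [357.5, 227.7], [317.3, 231.1]] world [[655.1, -23.1], [667.3, -142.7], [547.2, -152.9], [535.2, -34.3]] c [601.2 -88.3] sides [np.float64(120.4), np.float64(120.2), np.float64(120.6), np.float64(119.2)] [np.float64(5.3), np.float64(-84.2), np.float64(-175.2), np.float64(95.8)]
turn z -0.78 shift cm -5.85 20.46 -19.04 yaw now 171.82 tilt 0.22
turn z -0.78 shift cm -12.18 41.56 -12.04 yaw now 171.82 tilt 0.22
```

View pics/m.png

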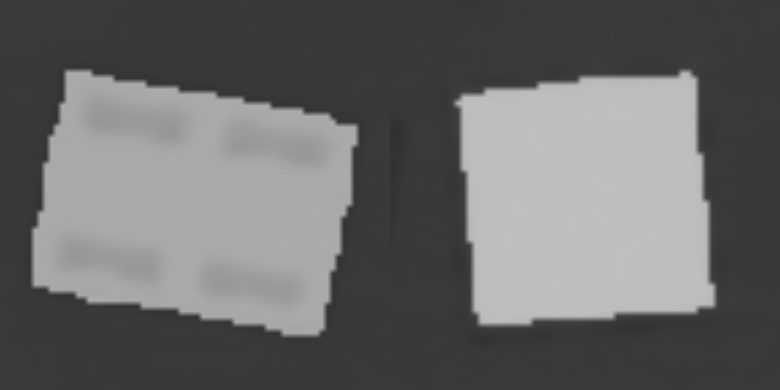

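Request:
servo_tool(
  rows=[
    [0, 0, 0, -3, 0, 0, 0],
    [0, 0, 0, -4, 0, 0, 0],
    [0, 0, 0, -4, 0, 0, 0],
    [0, 0, 0, -4, 0, 0, 0],
    [0, 0, 0, -1, 0, 0, 0],
  ],
)

```text
clock: 3.5
position: [419.0, -347.3, 195.5]
ee_rot: [0.071, 0.997, -0.002, 0.004]
contact_force: [1.3, -0.4, -5.6]
gripper_width: 38.2
```

Request:
servo_tool(
  rows=[
    [0, -0.8, 1.5, 0, 0, 0, 0],
    [0, -1.6, 3, 0, 0, 0, 0],
    [0, -2, 4, 0, 0, 0, 0],
    [0, -2, 4, 0, 0, 0, 0],
    [0, -2, 4, 0, 0, 0, 0],
    [0, -2, 4, 0, 0, 0, 0],
    [0, -2, 4, 0, 0, 0, 0],
    [0, -2, 4, 0, 0, 0, 0],
    [0, -2, 4, 0, 0, 0, 0],
    [0, -2, 4, 0, 0, 0, 0],
    [0, -1.6, 3, 0, 0, 0, 0],
    [0, -0.8, 1.5, 0, 0, 0, 0],
  ],
)

```text
clock: 4.7
position: [681.2, 33.1, 187.1]
ee_rot: [0.07, 0.998, -0.0, -0.002]
contact_force: [-0.3, -0.1, -5.6]
gripper_width: 38.3
```

Request:
servo_tool(
  rows=[
    [0, -0.8, 1, 0, 0, 0, 0],
    [0, 0, 0, 0, 0, 0, 0],
    [0, 0, 0, 0, 0, 0, 0],
  ],
)

```text
clock: 5.0
position: [689.5, 38.1, 189.4]
ee_rot: [0.071, 0.997, -0.0, -0.001]
contact_force: [-0.8, -0.5, -4.6]
gripper_width: 38.2
```

Run:
```python
from h import *
import pickle
s=st(); im=get_image("wrist"); save(im,"w2.png",k=1.42); pickle.dump(im,open("w2.pkl","wb"))
```

```text
{'clock': 5.0, 'joints': [0.289, 0.533, 0.115, -0.0, -1.156, -2.002], 'position': [689.522, 38.056, 189.43], 'ee_rot': [0.071, 0.997, -0.0, -0.001], 'contact_force': [-0.765, -0.508, -4.595], 'gripper_width': 38.241}
```

View pics/w2.png

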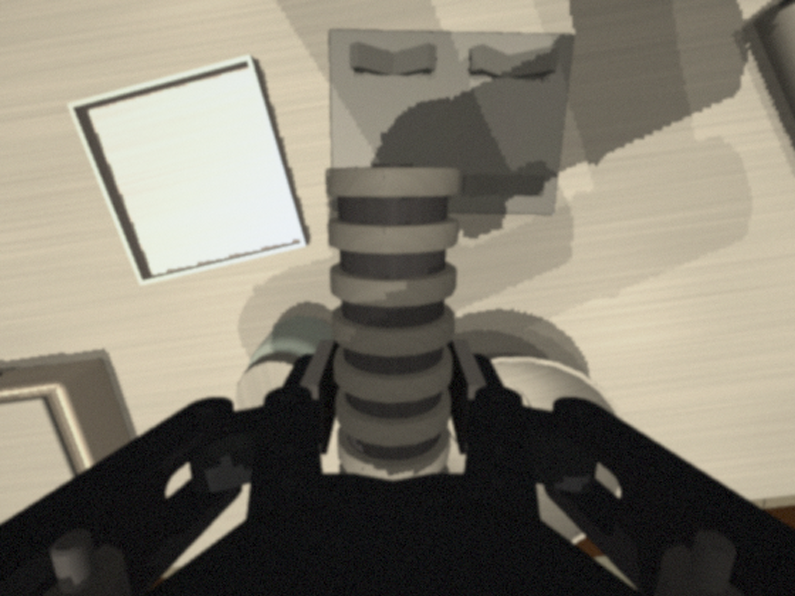

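Run:
```python
from h import *
import pickle
im=pickle.load(open("w2.pkl","rb"));k=1.42
f=lambda u,v,z:onz(im,u/k,v/k,z)[:2]
a,b,c=f(330,29,8),f(573,35,8),f(556,213,8)
ang=lambda d:round(np.degrees(np.arctan2(d[1],d[0])),2)
print("rack",a,b,c,np.hypot(*(a-b)),np.hypot(*(b-c)),ang(b-a),ang(c-b),"centre",(a+c)/2)
t=np.array([f(*p,16) for p in((70,104),(250,57),(308,243),(142,283))]);print("tray",t,t.mean(0),ang(t[2]-t[1]))
e=f(394,170,195);print("roller near end",e)
```

```text
rack [522.94541113  20.63580871] [549.43801454 180.5532935 ] [665.4603958  164.38041609] 162.09706961402136 117.14416296762458 80.59 -7.94 centre [594.20290346  92.5081124 ]
tray [[ 544.90240932 -160.78470099]
 [ 534.17446994  -33.74844008]
 [ 660.44053993  -19.69775227]
 [ 672.45494348 -149.25295234]] [602.99309067 -90.87096142] 6.35
roller near end [622.08682397  48.98529117]
```

Request:
servo_tool(
  rows=[
    [0, 1, 0, 0, 0, 0, 0.6],
    [0, 2, 0, 0, 0, 0, 0],
    [0, 2.5, 0, 0, 0, 0, 0],
    [0, 2.5, 0, 1, 0, 0, 0],
    [0, 1.5, 0, 3, 0, 0, 0],
    [0, 0.9, 0, 3, 0, 0, 0],
    [0, 0, 0, 3, 0, 0, 0],
    [0, 0, 0, 2.5, 0, 0, 0],
    [0, 0, 0, 1, 0, 0, 0],
    [0, 0, 0, 0.5, 0, 0, 0],
    [0, 0, 0, 0, 0, 0, 0],
    [0, 0, 0, 0, 0, 0, 0],
  ],
)

```text
clock: 6.25
position: [588.7, 54.9, 51.9]
ee_rot: [0.076, 0.997, 0.0, 0.001]
contact_force: [-0.3, 0.1, -5.5]
gripper_width: 38.3
```

Run:
```python
from h import *
s=st(); go([587,54.3,31.5],171.2)
```

```text
{'clock': 6.25, 'joints': [0.367, 0.525, -0.304, 0.001, -0.739, -2.09], 'position': [588.661, 54.887, 51.877], 'ee_rot': [0.076, 0.997, 0.0, 0.001], 'contact_force': [-0.305, 0.093, -5.489], 'gripper_width': 38.294}
turn z 0.08 shift cm 0.16 -0.08 2.04 yaw now 171.28 tilt 0.17
```

Request:
servo_tool(
  rows=[
    [0, 0.1, 0, 0.8, 0, 0, 0],
    [0, 0, 0, 0.6, 0, 0, 0],
    [0, 0, 0, 0.4, 0, 0, 0],
    [0, 0, 0, 0.2, 0, 0, 0],
    [0, 0, 0, 0, 0, 0, 0],
  ],
)

```text
clock: 6.75
position: [587.1, 52.9, 34.2]
ee_rot: [0.075, 0.997, -0.001, 0.0]
contact_force: [-6.5, -8.3, 16.8]
gripper_width: 38.4
```

Request:
servo_tool(
  rows=[
    [0.7, 0, 0, 0, 0, 0, 0],
    [0.7, 0, 0, 0, 0, 0, 0],
    [0.7, 0, 0, 0, 0, 0, 0],
    [0.7, 0, 0, -1, 0, 0, 0],
    [0.7, 0, 0, -2, 0, 0, 0],
    [0.7, 0, 0, -3, 0, 0, 0],
    [0.7, 0, 0, -4, 0, 0, 0],
    [0.7, 0, 0, -4, 0, 0, 0],
    [0.7, 0, 0, -3, 0, 0, 0],
    [0.7, -3, 0, 0, 0, 0, 0],
    [0.7, -3, 0, 0, 0, 0, 0],
    [0.7, 0, 0, 0, 0, 0, 0],
  ],
)

```text
clock: 7.95
position: [648.6, 45.6, 200.5]
ee_rot: [0.076, 0.997, 0.0, 0.001]
contact_force: [-1.1, 0.4, -0.6]
gripper_width: 59.4
```

Run:
```python
from h import *
import pickle
s=st(); im=get_image("wrist"); save(im,"w3.png",k=1.42); pickle.dump(im,open("w3.pkl","wb"))
go([613+50,344+20,230],205)
```

```text
{'clock': 7.95, 'joints': [0.319, 0.455, 0.012, 0.001, -1.126, -2.043], 'position': [648.574, 45.6, 200.479], 'ee_rot': [0.076, 0.997, 0.0, 0.001], 'contact_force': [-1.137, 0.36, -0.563], 'gripper_width': 59.396}
turn z -33.77 shift cm -14.92 28.16 -3.0 yaw now 171.23 tilt 0.01
```

View pics/w3.png

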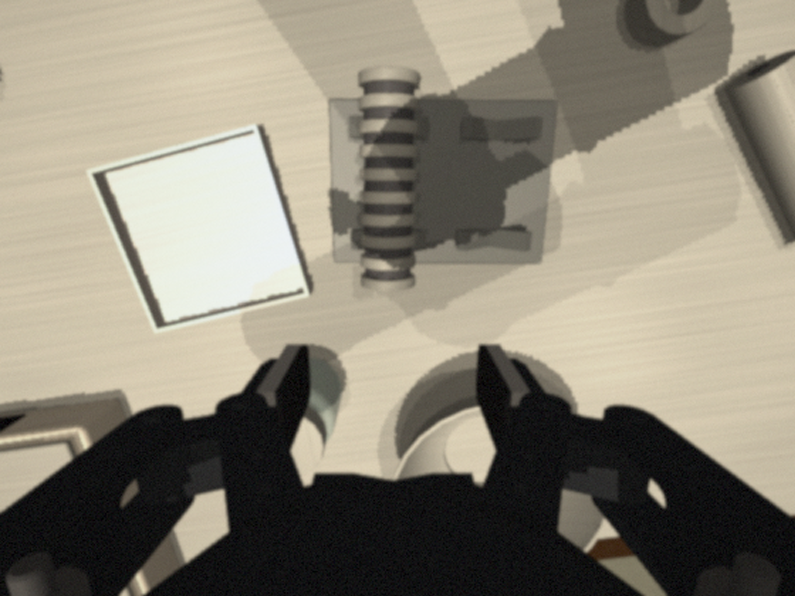

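Request:
servo_tool(
  rows=[
    [0.9, 0, 0, 0, 0, 0, -8.4],
    [0.9, 0, 0, 0, 0, 0, -8.4],
    [0.9, 0, 0, 0, 0, 0, -8.4],
    [0.9, 0, 0, 0, 0, 0, -8.4],
    [0.9, -1, 3.5, 0, 0, 0, 0],
    [0.9, -1.4, 4, 0, 0, 0, 0],
    [0.9, -1.4, 4, 0, 0, 0, 0],
    [0.9, -1.4, 4, 0, 0, 0, 0],
    [0.9, -1.4, 4, 0, 0, 0, 0],
    [0.9, -1.4, 4, 0, 0, 0, 0],
    [0.9, -1.4, 4, 0, 0, 0, 0],
    [0.9, 0, 1, 0, 0, 0, 0],
  ],
)

```text
clock: 9.2
position: [609.7, 348.1, 199.9]
ee_rot: [-0.218, 0.976, 0.0, -0.0]
contact_force: [-0.2, -1.1, -0.6]
gripper_width: 76.6
```

Run:
```python
from h import *
import pickle
im=pickle.load(open("w3.pkl","rb"));k=1.42
f=lambda u,v,z:onz(im,u/k,v/k,z)[:2]
a,b=f(390,68,54),f(387,288,54); d=a-b; print("ribbed",a,b,(a+b)/2,np.hypot(*d),np.degrees(np.arctan2(d[1],d[0])))
print("rack",(f(329,99,8)+f(557,99,8)+f(543,264,8)+f(331,259,8))/4,f(557,99,8)-f(329,99,8))
s=st(); im=get_image("wrist"); save(im,"w4.png",k=1.42); pickle.dump(im,open("w4.pkl","wb"))
```

```text
ribbed [520.0625335   64.75706572] [655.27252921  41.69924668] [587.66753135  53.2281562 ] 137.16196979529934 170.32225466856912
rack [593.51438565  91.14823489] [ 24.70551558 161.16058638]
{'clock': 9.2, 'joints': [0.748, 0.544, 0.162, -0.0, -1.188, -1.88], 'position': [609.678, 348.098, 199.855], 'ee_rot': [-0.218, 0.976, 0.0, -0.0], 'contact_force': [-0.168, -1.062, -0.649], 'gripper_width': 76.628}
```

View pics/w4.png

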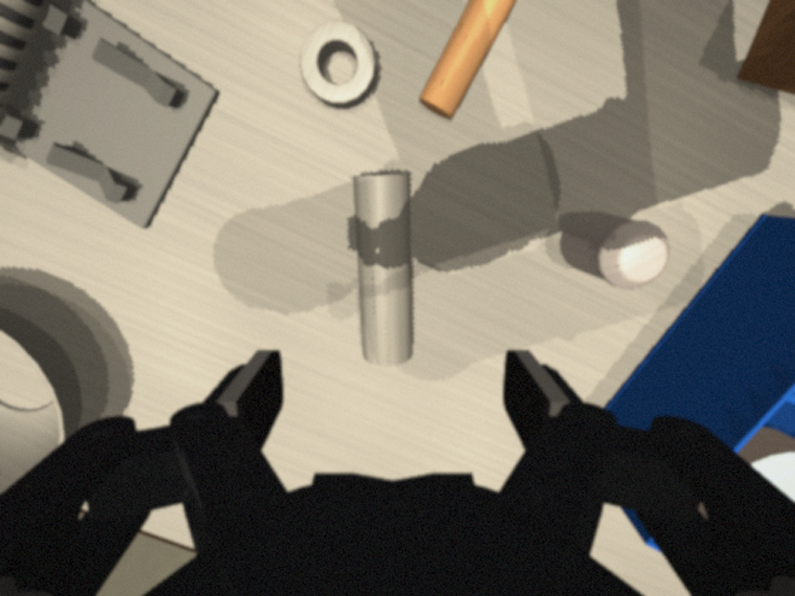

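Run:
```python
from h import *
import pickle
im=pickle.load(open("w4.pkl","rb"));k=1.42
a=onz(im,382/k,171/k,38);b=onz(im,387/k,363/k,38);print(a,b,np.hypot(*(a-b)[:2]))
c=(a+b)/2; yaw=np.degrees(np.arctan2(*(a-b)[1::-1]));print(c,yaw)
for q in ((357,265),(412,265)): print(onz(im,q[0]/k,q[1]/k,22))
go([c[0],c[1],14],yaw)
```

```text
[548.70381244 312.70930971  38.        ] [675.02015284 375.29490758  38.        ] 140.97083000713405
[611.86198264 344.00210865  38.        ] -153.6430955960148
[618.60293252 323.81484953  22.        ]
[600.94287257 361.40233628  22.        ]
turn z -1.22 shift cm -0.08 -0.43 18.59 yaw now -154.87 tilt 0.04
```

Request:
servo_tool(
  rows=[
    [0.9, -0.1, -0.4, 3, 0, 0, -1.2],
    [0.9, 0, 0, 4, 0, 0, 0],
    [0.9, 0, 0, 4, 0, 0, 0],
    [0.9, 0, 0, 4, 0, 0, 0],
    [0.9, 0, 0, 2.4, 0, 0, 0],
    [0.9, 0, 0, 1.1, 0, 0, 0],
    [0.9, 0, 0, 0, 0, 0, 0],
    [0, 0, 0, 0, 0, 0, 0],
    [0, 0, 0, 0, 0, 0, 0],
    [0, 0, 0, 0, 0, 0, 0],
    [0, 0, 0, 0, 0, 0, 0],
    [0, 0, 0, 0, 0, 0, 0],
  ],
)

```text
clock: 10.45
position: [615.0, 341.7, 17.9]
ee_rot: [-0.226, 0.974, 0.001, 0.002]
contact_force: [-1.3, 0.7, 7.5]
gripper_width: 38.2
```

Request:
servo_tool(
  rows=[
    [0, 0, 0, 0, 0, 0, 0],
    [0, 0, 0, 0, 0, 0, 0],
    [0, 0, 0, -0.5, 0, 0, 0],
    [0, 0, 0, -2, 0, 0, 0],
    [0, 0, 0, -4, 0, 0, 0],
    [0, 0, 0, -4, 0, 0, 0],
    [0, 0, 0, -3, 0, 0, 0],
    [0, 0, 0, 0, 0, 0, 0],
    [0, 0, 0, 0, 0, 0, 0],
  ],
)

```text
clock: 11.35
position: [612.6, 340.1, 148.7]
ee_rot: [-0.225, 0.974, 0.0, -0.002]
contact_force: [-0.9, -0.7, -6.6]
gripper_width: 38.0
```

Run:
```python
from h import *
s=st(); go([599.5,131.3,140],171.2)
```

```text
{'clock': 11.35, 'joints': [0.736, 0.582, 0.096, -0.002, -1.088, -1.852], 'position': [612.611, 340.108, 148.692], 'ee_rot': [-0.225, 0.974, 0.0, -0.002], 'contact_force': [-0.857, -0.666, -6.646], 'gripper_width': 37.998}
turn z 34.82 shift cm -1.9 -20.84 0.87 yaw now -153.98 tilt 0.19
```

Request:
servo_tool(
  rows=[
    [0, 0, 0, 0, 0, 0, 7],
    [0, 0, 0, 0, 0, 0, 7],
    [0, 0, 0, 0, 0, 0, 7],
    [0, 0, 0, 0, 0, 0, 7],
    [0, 0, 0, 0, 0, 0, 6.8],
    [0, -0.4, -3, 0, 0, 0, 0],
    [0, -0.4, -4, 0, 0, 0, 0],
    [0, -0.4, -4, 0, 0, 0, 0],
    [0, -0.4, -4, 0, 0, 0, 0],
    [0, -0.4, -3.5, 0, 0, 0, 0],
    [0, 0, -2.3, 0, 0, 0, 0],
    [0, 0, 0, 0, 0, 0, 0],
  ],
)

```text
clock: 12.55
position: [599.0, 128.0, 146.6]
ee_rot: [0.078, 0.997, -0.002, -0.004]
contact_force: [-1.4, 0.4, -6.1]
gripper_width: 38.1
```

Request:
servo_tool(
  rows=[
    [0, 0, 0, 3, 0, 0, 0],
    [0, 0, 0, 3, 0, 0, 0],
    [0, 0, 0, 2.5, 0, 0, 0],
    [0, 0, 0, 1, 0, 0, 0],
    [0, 0, 0, 0, 0, 0, 0],
    [0, 0, 0, 0, 0, 0, 0],
  ],
)

```text
clock: 13.15
position: [602.6, 132.4, 55.4]
ee_rot: [0.076, 0.997, -0.0, 0.0]
contact_force: [-0.1, 0.4, -4.7]
gripper_width: 37.8
```

Run:
```python
from h import *
s=st(); go([600.5,131.2,33],171.2)
```

```text
{'clock': 13.15, 'joints': [0.479, 0.555, -0.231, 0.001, -0.784, -2.201], 'position': [602.609, 132.449, 55.413], 'ee_rot': [0.076, 0.997, -0.0, 0.0], 'contact_force': [-0.141, 0.435, -4.734], 'gripper_width': 37.797}
turn z 0.12 shift cm 0.19 -0.16 2.24 yaw now 171.32 tilt 0.03
```

Request:
servo_tool(
  rows=[
    [0, 0.1, -0.15, 0.8, 0, 0, 0],
    [0, 0, 0, 0.6, 0, 0, 0],
    [0, 0, 0, 0.4, 0, 0, 0],
    [0, 0, 0, 0.2, 0, 0, 0],
    [0, 0, 0, 0.2, 0, 0, 0],
    [0, 0, 0, 0, 0, 0, 0],
  ],
)

```text
clock: 13.75
position: [600.9, 129.7, 35.1]
ee_rot: [0.076, 0.997, -0.001, 0.0]
contact_force: [-4.0, -4.8, 4.6]
gripper_width: 38.1
```

Request:
servo_tool(
  rows=[
    [0.7, 0, 0, 0, 0, 0, 0],
    [0.7, 0, 0, 0, 0, 0, 0],
    [0.7, 0, 0, 0, 0, 0, 0],
    [0.7, 0, 0, -1, 0, 0, 0],
    [0.7, 0, 0, -2, 0, 0, 0],
    [0.7, 0, 0, -3, 0, 0, 0],
    [0.9, 0, 0, -4, 0, 0, 0],
    [0.9, 0, 0, -4, 0, 0, 0],
    [0.9, -3, -1.5, -3, 0, 0, 0],
    [0.9, -3, -2, 0, 0, 0, 0],
    [0.9, 0, 0, 0, 0, 0, 0],
    [0.9, 0, 0, 0, 0, 0, 0],
  ],
)

```text
clock: 14.95
position: [654.9, 86.5, 203.3]
ee_rot: [0.077, 0.997, 0.0, -0.0]
contact_force: [-0.4, 0.3, -1.8]
gripper_width: 77.0
```

Run:
```python
from h import *
import pickle
s=st(); im=get_image("wrist"); save(im,"w5.png",k=1.42); pickle.dump(im,open("w5.pkl","wb"))
go([609,-328,220],158)
```

```text
{'clock': 14.95, 'joints': [0.375, 0.472, 0.047, -0.0, -1.146, -2.1], 'position': [654.907, 86.486, 203.277], 'ee_rot': [0.077, 0.997, 0.0, -0.0], 'contact_force': [-0.373, 0.28, -1.815], 'gripper_width': 77.023}
turn z 13.25 shift cm -11.33 -40.18 -1.7 yaw now 171.25 tilt 0.05
```

View pics/w5.png

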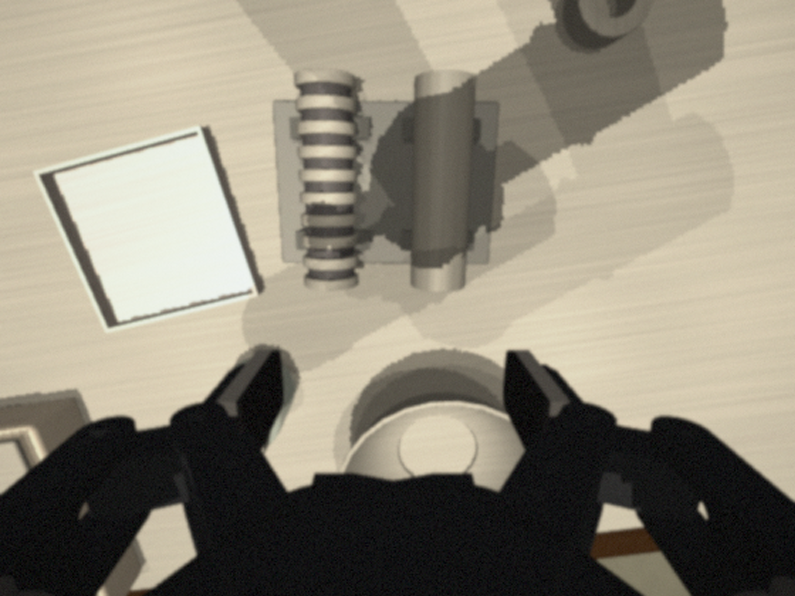

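Request:
servo_tool(
  rows=[
    [1, 0, 0, -1, 0, 0, 6.6],
    [1, 0, 0, -1, 0, 0, 6.6],
    [1, -1, -3, 0, 0, 0, 0],
    [1, -1.2, -4, 0, 0, 0, 0],
    [1, -1.2, -4.2, 0, 0, 0, 0],
    [1, -1.2, -4.2, 0, 0, 0, 0],
    [1, -1.2, -4.2, 0, 0, 0, 0],
    [1, -1.2, -4.2, 0, 0, 0, 0],
    [1, -1.2, -4.2, 0, 0, 0, 0],
    [1, -1.2, -4.2, 0, 0, 0, 0],
    [1, -1.2, -4, 0, 0, 0, 0],
    [1, -0.7, -4, 0, 0, 0, 0],
  ],
)

```text
clock: 16.2
position: [609.3, -328.6, 223.0]
ee_rot: [0.189, 0.982, 0.0, -0.0]
contact_force: [0.8, -0.7, 0.8]
gripper_width: 85.2
```

Request:
servo_tool(
  rows=[
    [1, 0, 0, 0, 0, 0, 0],
    [1, 0, 0, 0, 0, 0, 0],
  ],
)

```text
clock: 16.4
position: [609.0, -328.0, 222.8]
ee_rot: [0.191, 0.982, 0.0, -0.001]
contact_force: [-0.1, 0.6, -0.1]
gripper_width: 85.0
```

Run:
```python
from h import *
import pickle
im=pickle.load(open("w5.pkl","rb"));k=1.42
f=lambda u,v,z:onz(im,u/k,v/k,z)[:2]
for a,b in (((326,70),(331,289)),((446,70),(438,290))):
    a,b=f(*a,54),f(*b,54);d=a-b; print("roller",(a+b)/2,np.hypot(*d),np.degrees(np.arctan2(d[1],d[0])))
print("rack",(f(274,100,8)+f(498,103,8)+f(490,263,8)+f(282,261,8))/4)
s=st(); im=get_image("wrist"); save(im,"w6.png",k=1.42); pickle.dump(im,open("w6.pkl","wb"))
```

```text
roller [588.59507884  55.44964756] 138.2256934289569 170.31450223983578
roller [600.20566013 128.38846522] 138.9550506889146 170.8356482034675
rack [594.25394425  91.86028483]
{'clock': 16.4, 'joints': [-0.261, 0.512, 0.165, -0.0, -1.225, -1.693], 'position': [609.037, -327.965, 222.783], 'ee_rot': [0.191, 0.982, 0.0, -0.001], 'contact_force': [-0.122, 0.613, -0.12], 'gripper_width': 85.027}
```

View pics/w6.png

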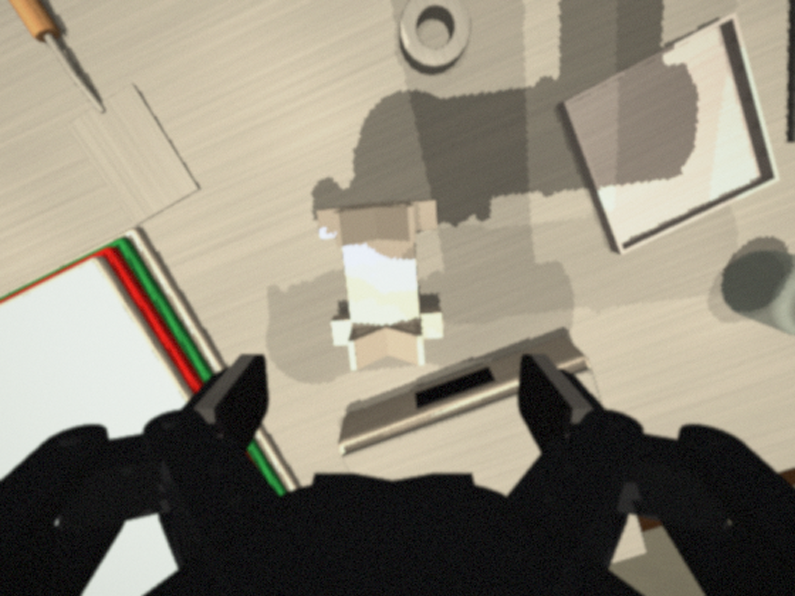

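Run:
```python
from h import *
import pickle
im=pickle.load(open("w6.pkl","rb"));k=1.42
f=lambda u,v,z:onz(im,u/k,v/k,z)[:2]
ang=lambda d:np.degrees(np.arctan2(d[1],d[0])).round(2)
n=(f(340,205,84)+f(414,205,84))/2; m=(f(355,369,84)+f(424,367,84))/2
print("z84",n,m,(n+m)/2,np.hypot(*(n-m)),ang(n-m), np.hypot(*(f(340,205,84)-f(414,205,84))))
l1,l2,r1,r2=f(343,250,58),f(348,318,58),f(416,250,58),f(418,318,58)
print("z58",ang(l1-l2),ang(r1-r2),(l1+r1)/2,(l2+r2)/2,np.hypot(*(l1-r1)),np.hypot(*(l2-r2)),ang((l1+r1)-(l2+r2)))
w=[f(317,222,33),f(436,222,33),f(334,330,33),f(443,325,33)]
print("wings",np.hypot(*(w[0]-w[1])),np.hypot(*(w[2]-w[3])))
c=(n+m)/2; go([c[0],c[1],45],ang(n-m))
```

```text
z84 [ 559.26291853 -317.73480427] [ 666.82215611 -352.72510886] [ 613.04253732 -335.22995657] 113.10751966384647 161.98 47.046936174324316
z58 160.49 160.57 [ 590.23127368 -329.61708751] [ 638.65844911 -346.74056962] 52.29486534490707 52.36419656962041 160.53
wings 90.845604511722 89.07499827576952
turn z -3.87 shift cm -0.59 -0.66 17.81 yaw now 158.11 tilt 0.05
```

Request:
servo_tool(
  rows=[
    [1, -0.7, -0.8, 2, 0, 0, -2.5],
    [1, 0, 0, 4, 0, 0, 0],
    [1, 0, 0, 4, 0, 0, 0],
    [1, 0, 0, 4, 0, 0, 0],
    [1, 0, 0, 2.5, 0, 0, 0],
    [1, 0, 0, 1.3, 0, 0, 0],
    [1, 0, 0, 0, 0, 0, 0],
    [0, 0, 0, 0, 0, 0, 0],
    [0, 0, 0, 0, 0, 0, 0],
    [0, 0, 0, 0, 0, 0, 0],
    [0, 0, 0, 0, 0, 0, 0],
    [0, 0, 0, 0, 0, 0, 0],
  ],
)

```text
clock: 17.65
position: [614.6, -338.7, 48.1]
ee_rot: [0.168, 0.986, -0.001, 0.002]
contact_force: [-0.8, 0.5, 6.5]
gripper_width: 50.9
```

Run:
```python
from h import *
st();go([595,-330,190],170.9)
```

```text
{'clock': 17.65, 'joints': [-0.274, 0.678, -0.004, 0.001, -0.884, -1.636], 'position': [614.615, -338.707, 48.105], 'ee_rot': [0.168, 0.986, -0.001, 0.002], 'contact_force': [-0.77, 0.458, 6.502], 'gripper_width': 50.876}
turn z -10.3 shift cm 2.07 0.55 -14.19 yaw now 160.6 tilt 0.28
```

Request:
servo_tool(
  rows=[
    [0, 0, 0, -0.5, 0, 0, 0],
    [0, 0, 0, -2, 0, 0, 0],
    [0, 0, 0, -4, 0, 0, 0],
    [0, 0, 0, -4, 0, 0, 0],
    [0, 0, 0, -4, 0, 0, 0],
    [0, 0, 0, 0, 0, 0, -5],
    [0, 0, 0, 0, 0, 0, -5.3],
    [0, 0, 0, 0, 0, 0, 0],
  ],
)

```text
clock: 18.45
position: [612.3, -337.8, 189.7]
ee_rot: [0.08, 0.997, 0.001, -0.001]
contact_force: [-0.5, -0.2, -3.8]
gripper_width: 50.6
```

Run:
```python
from h import *
st();go([594.4,92,115],170.9)
```

```text
{'clock': 18.45, 'joints': [-0.274, 0.547, 0.141, -0.001, -1.167, -1.457], 'position': [612.307, -337.752, 189.721], 'ee_rot': [0.08, 0.997, 0.001, -0.001], 'contact_force': [-0.451, -0.167, -3.778], 'gripper_width': 50.6}
turn z -0.08 shift cm 8.57 42.15 7.47 yaw now 170.82 tilt 0.11
```

Request:
servo_tool(
  rows=[
    [0, 0.5, 2, 0, 0, 0, 0],
    [0, 0.8, 3.5, 0, 0, 0, 0],
    [0, 0.8, 4, 0, 0, 0, 0],
    [0, 0.8, 4, 0, 0, 0, 0],
    [0, 0.8, 4, 0, 0, 0, 0],
    [0, 0.8, 4, 0, 0, 0, 0],
    [0, 0.8, 4, 0, 0, 0, 0],
    [0, 0.8, 4, 0, 0, 0, 0],
    [0, 0.8, 4, 0, 0, 0, 0],
    [0, 0.8, 4, 0, 0, 0, 0],
    [0, 0.6, 3, 0, 0, 0, 0],
    [0, 0.2, 1.6, 0, 0, 0, 0],
  ],
)

```text
clock: 19.65
position: [595.2, 93.3, 189.6]
ee_rot: [0.079, 0.997, -0.0, -0.001]
contact_force: [0.2, -0.1, -1.9]
gripper_width: 50.8
```

Request:
servo_tool(
  rows=[
    [0, 0, 0, 2, 0, 0, 0],
    [0, 0, 0, 3, 0, 0, 0],
    [0, 0, 0, 1.5, 0, 0, 0],
    [0, 0, 0, 0, 0, 0, 0],
    [0, 0, 0, 0, 0, 0, 0],
    [0, 0, 0, 0, 0, 0, 0],
  ],
)

```text
clock: 20.25
position: [596.9, 91.0, 126.6]
ee_rot: [0.08, 0.997, 0.0, 0.001]
contact_force: [-0.3, 0.7, -1.8]
gripper_width: 50.8
```

Run:
```python
from h import *
st();go([595.4,91.8,84],170.9)
```

```text
{'clock': 20.25, 'joints': [0.419, 0.451, -0.201, 0.001, -0.917, -2.15], 'position': [596.934, 90.954, 126.609], 'ee_rot': [0.08, 0.997, 0.0, 0.001], 'contact_force': [-0.318, 0.651, -1.764], 'gripper_width': 50.82}
turn z -0.06 shift cm 0.16 0.06 4.26 yaw now 170.84 tilt 0.14
```

Request:
servo_tool(
  rows=[
    [0, 0.1, 0.05, 1, 0, 0, 0],
    [0, 0, 0, 1, 0, 0, 0],
    [0, 0, 0, 0.7, 0, 0, 0],
    [0, 0, 0, 0.6, 0, 0, 0],
    [0, 0, 0, 0.4, 0, 0, 0],
    [0, 0, 0, 0.2, 0, 0, 0],
    [0, 0, 0, 0, 0, 0, 0],
  ],
)

```text
clock: 20.95
position: [595.0, 91.1, 86.4]
ee_rot: [0.08, 0.997, -0.0, -0.0]
contact_force: [-0.0, -2.4, -1.6]
gripper_width: 50.8
```

Not yet in contact; lower a little more.

Request:
servo_tool(
  rows=[
    [0, 0, 0, 0.15, 0, 0, 0],
    [0, 0, 0, 0.15, 0, 0, 0],
    [0, 0, 0, 0, 0, 0, 0],
    [0, 0, 0, 0, 0, 0, 0],
  ],
)

```text
clock: 21.35
position: [595.1, 90.9, 84.9]
ee_rot: [0.08, 0.997, -0.0, 0.0]
contact_force: [-3.9, -4.8, 5.2]
gripper_width: 50.9
```

Request:
servo_tool(
  rows=[
    [0.85, 0, 0, 0, 0, 0, 0],
    [0.85, 0, 0, 0, 0, 0, 0],
    [0.85, 0, 0, 0, 0, 0, 0],
    [0.85, 0, 0, -1, 0, 0, 0],
    [0.85, 0, 0, -2, 0, 0, 0],
    [0.85, 0, 0, -4, 0, 0, 0],
    [0.85, 0, 0, -4, 0, 0, 0],
    [0.85, -3, 0, -3, 0, 0, 0],
    [0.85, -3, 0, 0, 0, 0, 0],
    [0.85, 0, 0, 0, 0, 0, 0],
    [0.85, 0, 0, 0, 0, 0, 0],
  ],
)

```text
clock: 22.45
position: [654.2, 82.1, 222.9]
ee_rot: [0.08, 0.997, 0.0, -0.001]
contact_force: [0.0, 0.7, -0.5]
gripper_width: 72.3
```

Run:
```python
from h import *
import pickle
s=st(); im=get_image("wrist"); save(im,"w7.png",k=1.42); pickle.dump(im,open("w7.pkl","wb"))
go([415,332,190],178.1)
```

```text
{'clock': 22.45, 'joints': [0.369, 0.456, 0.072, -0.001, -1.188, -2.1], 'position': [654.171, 82.126, 222.902], 'ee_rot': [0.08, 0.997, 0.0, -0.001], 'contact_force': [0.043, 0.743, -0.471], 'gripper_width': 72.258}
turn z -7.23 shift cm 24.68 24.18 3.28 yaw now 170.87 tilt 0.08
```

View pics/w7.png

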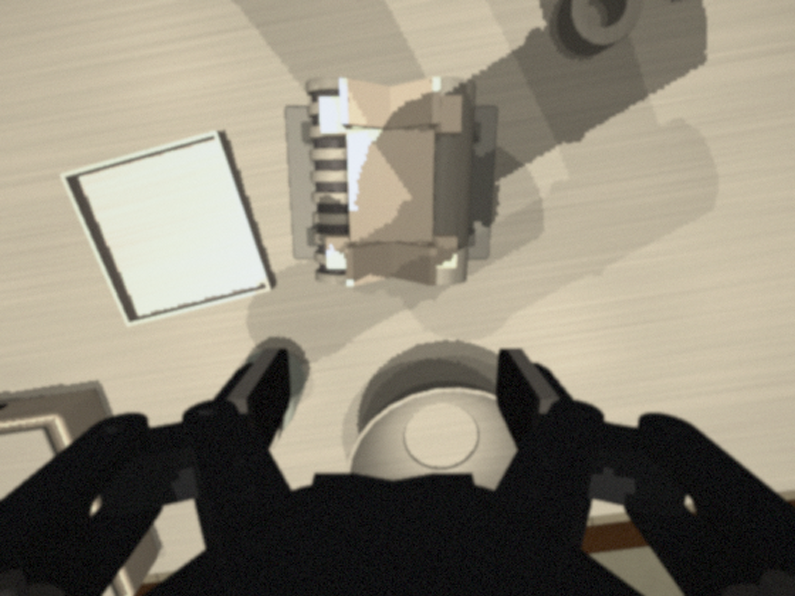

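Request:
servo_tool(
  rows=[
    [0.8, 0, 0, 0, 0, 0, -7.2],
    [0.8, 2, 2, 0, 0, 0, 0],
    [0.8, 3, 3, 0, 0, 0, 0],
    [0.8, 3, 3, 0, 0, 0, 0],
    [0.8, 3, 3, 0, 0, 0, 0],
    [0.8, 3, 3, 0, 0, 0, 0],
    [0.8, 3, 3, 0.5, 0, 0, 0],
    [0.8, 3, 3, 1, 0, 0, 0],
    [0.8, 3, 3, 1, 0, 0, 0],
    [0.8, 1.6, 1.2, 0.5, 0, 0, 0],
    [0.8, 0, 0, 0, 0, 0, 0],
    [0.8, 0, 0, 0, 0, 0, 0],
  ],
)

```text
clock: 23.7
position: [415.9, 332.2, 193.5]
ee_rot: [0.016, 1.0, -0.0, 0.0]
contact_force: [0.2, 0.1, -0.0]
gripper_width: 68.6
```

Run:
```python
from h import *
import pickle
im=pickle.load(open("w7.pkl","rb"));k=1.42
f=lambda u,v,z:onz(im,u/k,v/k,z)[:2]
a=(f(341,78,120)+f(440,77,120))/2;b=(f(348,286,120)+f(437,284,120))/2;d=a-b
print("chock",(a+b)/2,np.hypot(*d),np.degrees(np.arctan2(d[1],d[0])),np.hypot(*(f(341,78,120)-f(440,77,120))))
a,b=f(347,130,94),f(435,130,94);c,e=f(349,240,94),f(437,240,94);print("mid z94",(a+b)/2,(c+e)/2,np.hypot(*(a-b)))
s=st(); im=get_image("wrist"); save(im,"w8.png",k=1.42); pickle.dump(im,open("w8.pkl","wb"))
# pin by colour
hsv=cv2.cvtColor(im["image"],cv2.COLOR_RGB2HSV); m=cv2.inRange(hsv,(5,100,60),(25,255,255))
cs,_=cv2.findContours(m,cv2.RETR_EXTERNAL,cv2.CHAIN_APPROX_NONE)
for C in cs:
    if cv2.contourArea(C)>300: print(cv2.contourArea(C),(cv2.boxPoints(cv2.minAreaRect(C))*k).round().tolist())
```

```text
chock [593.82848596  92.12334977] 109.5576600941453 171.41463050891616 50.67925112858313
mid z94 [561.87007116  96.89854358] [625.86058571  87.83781985] 51.5580505535139
{'clock': 23.7, 'joints': [0.979, 0.27, -0.292, 0.0, -1.009, -2.582], 'position': [415.919, 332.174, 193.511], 'ee_rot': [0.016, 1.0, -0.0, 0.0], 'contact_force': [0.156, 0.118, -0.014], 'gripper_width': 68.625}
3497.5 [[369.0, 368.0], [378.0, 156.0], [415.0, 158.0], [405.0, 370.0]]
5901.5 [[613.0, 9.0], [691.0, 2.0], [710.0, 219.0], [632.0, 226.0]]
```

View pics/w8.png

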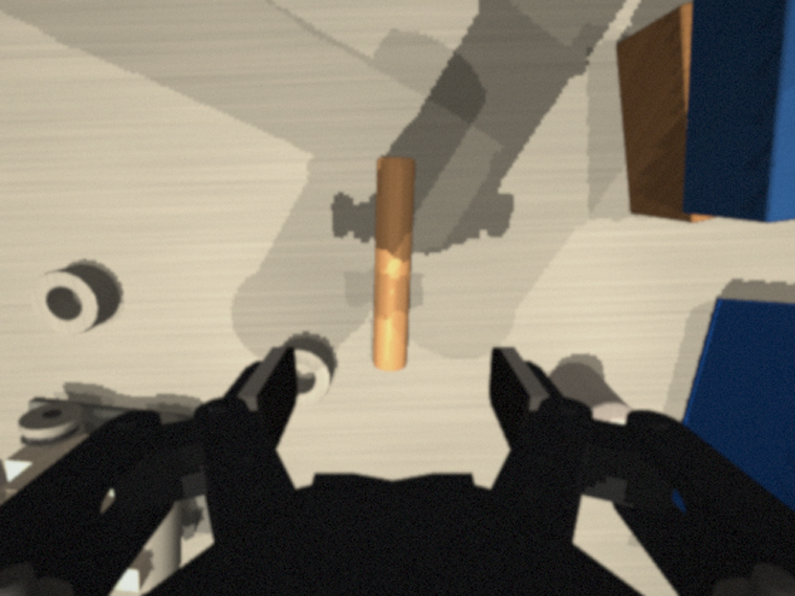

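Run:
```python
from h import *
import pickle
im=pickle.load(open("w8.pkl","rb"));k=1.42
a=onz(im,396.5/k,156/k,25);b=onz(im,388/k,370/k,25);c=(a+b)/2;yaw=np.degrees(np.arctan2(*(a-b)[1::-1]))
print(c,np.hypot(*(a-b)[:2]),yaw)
print((onz(im,375/k,262/k,15)+onz(im,411/k,263/k,15))/2)
go([c[0],c[1],13],yaw)
```

```text
[415.25368084 332.67840125  25.        ] 160.0735794506474 175.9708815643102
[411.4794117  333.57391972  15.        ]
turn z 2.13 shift cm 0.13 0.06 18.07 yaw now 178.1 tilt 0.02
```

Request:
servo_tool(
  rows=[
    [0.8, 0.1, 0, 3, 0, 0, 2.1],
    [0.8, 0, 0, 4, 0, 0, 0],
    [0.8, 0, 0, 4, 0, 0, 0],
    [0.8, 0, 0, 3.5, 0, 0, 0],
    [0.8, 0, 0, 2.2, 0, 0, 0],
    [0.8, 0, 0, 1.1, 0, 0, 0],
    [0.8, 0, 0, 0, 0, 0, 0],
    [0, 0, 0, 0, 0, 0, 0],
    [0, 0, 0, 0, 0, 0, 0],
    [0, 0, 0, 0, 0, 0, 0],
    [0, 0, 0, 0, 0, 0, 0],
    [0, 0, 0, 0, 0, 0, 0],
  ],
)

```text
clock: 24.95
position: [416.2, 333.1, 16.9]
ee_rot: [0.035, 0.999, 0.001, 0.001]
contact_force: [-0.8, -0.3, 6.4]
gripper_width: 26.3
```

Request:
servo_tool(
  rows=[
    [0, 0, 0, 0, 0, 0, 0],
    [0, 0, 0, 0, 0, 0, 0],
  ],
)

```text
clock: 25.15
position: [416.2, 333.1, 17.0]
ee_rot: [0.035, 0.999, 0.001, 0.001]
contact_force: [-1.0, -1.1, 6.3]
gripper_width: 25.9
```

Run:
```python
from h import *
st();go([594,92.3,215],171.3)
```

```text
{'clock': 25.15, 'joints': [0.98, 0.506, -0.477, 0.001, -0.585, -2.621], 'position': [416.223, 333.059, 16.954], 'ee_rot': [0.035, 0.999, 0.001, 0.001], 'contact_force': [-0.955, -1.09, 6.327], 'gripper_width': 25.938}
turn z 4.71 shift cm -21.21 -21.11 -19.8 yaw now 176.01 tilt 0.16
```

Request:
servo_tool(
  rows=[
    [0, 0, 0, -1, 0, 0, 0],
    [0, 0, 0, -3, 0, 0, 0],
    [0, 0, 0, -4, 0, 0, 0],
    [0, 0, 0, -4, 0, 0, 0],
    [0, 0, 0, -4, 0, 0, 0],
    [0, 0, 0, -3, 0, 0, 0],
    [0, 0, 0, -1, 0, 0, 4.7],
  ],
)

```text
clock: 25.85
position: [416.5, 333.4, 220.1]
ee_rot: [0.077, 0.997, 0.003, 0.002]
contact_force: [0.3, -0.2, -0.7]
gripper_width: 26.1
```

Request:
servo_tool(
  rows=[
    [0, -1.5, -1.5, 0, 0, 0, 0],
    [0, -3, -3, 0, 0, 0, 0],
    [0, -3, -3, 0, 0, 0, 0],
    [0, -3, -3, 0, 0, 0, 0],
    [0, -3, -3, 0, 0, 0, 0],
    [0, -3, -3, 0, 0, 0, 0],
    [0, -3, -3, 0, 0, 0, 0],
    [0, -1.7, -1.6, 0, 0, 0, 0],
    [0, 0, 0, 0, 0, 0, 0],
    [0, 0, 0, 0, 0, 0, 0],
  ],
)

```text
clock: 26.85
position: [592.7, 91.2, 215.2]
ee_rot: [0.077, 0.997, 0.0, -0.0]
contact_force: [0.1, 0.1, -0.4]
gripper_width: 25.8
```

Run:
```python
from h import *
st();go([595,92.3,121],171.3)
```

```text
{'clock': 26.85, 'joints': [0.422, 0.362, -0.097, -0.001, -1.113, -2.146], 'position': [592.704, 91.158, 215.246], 'ee_rot': [0.077, 0.997, 0.0, -0.0], 'contact_force': [0.099, 0.118, -0.443], 'gripper_width': 25.787}
turn z -0.1 shift cm -0.21 0.15 9.42 yaw now 171.2 tilt 0.05
```

Request:
servo_tool(
  rows=[
    [0, -0.2, 0.15, 2, 0, 0, 0],
    [0, 0, 0, 3, 0, 0, 0],
    [0, 0, 0, 2, 0, 0, 0],
    [0, 0, 0, 1, 0, 0, 0],
    [0, 0, 0, 0.7, 0, 0, 0],
    [0, 0, 0, 0.3, 0, 0, 0],
    [0, 0, 0, 0.2, 0, 0, 0],
    [0, 0, 0, 0, 0, 0, 0],
  ],
)

```text
clock: 27.65
position: [595.7, 93.0, 124.0]
ee_rot: [0.076, 0.997, 0.0, 0.001]
contact_force: [-0.2, -0.1, 0.2]
gripper_width: 26.2
```

Run:
```python
from h import *
st();go([595,92.3,121],171.3)
```

```text
{'clock': 27.65, 'joints': [0.423, 0.453, -0.205, 0.0, -0.912, -2.146], 'position': [595.661, 92.991, 123.967], 'ee_rot': [0.076, 0.997, 0.0, 0.001], 'contact_force': [-0.171, -0.139, 0.196], 'gripper_width': 26.22}
turn z -0.01 shift cm 0.05 -0.08 0.3 yaw now 171.29 tilt 0.07
```

Request:
servo_tool(
  rows=[
    [0, 0, 0, 0.15, 0, 0, 0],
    [0, 0, 0, 0.15, 0, 0, 0],
    [0, 0, 0, 0, 0, 0, 0],
  ],
)

```text
clock: 27.95
position: [596.1, 92.2, 122.3]
ee_rot: [0.076, 0.997, -0.0, 0.001]
contact_force: [-2.1, -2.5, 5.0]
gripper_width: 26.1
```

Request:
servo_tool(
  rows=[
    [0, 0, 0, 0.1, 0, 0, 0],
    [0, 0, 0, 0, 0, 0, 0],
  ],
)

```text
clock: 28.15
position: [596.2, 91.9, 122.0]
ee_rot: [0.076, 0.997, -0.0, 0.001]
contact_force: [-2.9, -3.8, 8.2]
gripper_width: 25.9
```

Request:
servo_tool(
  rows=[
    [0.6, 0, 0, 0, 0, 0, 0],
    [0.6, 0, 0, 0, 0, 0, 0],
    [0.6, 0, 0, 0, 0, 0, 0],
    [0.7, 0, 0, -1, 0, 0, 0],
    [0.8, 0, 0, -2, 0, 0, 0],
    [0.9, 0, 0, -4, 0, 0, 0],
    [0.9, 0, 0, -4, 0, 0, 0],
    [0.9, 3, 0, 0, 0, 0, 0],
    [0.9, 4, -0.5, 0, 0, 0, 0],
    [0.9, 4, -0.5, 0, 0, 0, 0],
    [0.9, 4, -0.5, 0, 0, 0, 0],
    [0.9, 1, -1, 0, 0, 0, 0],
  ],
)

```text
clock: 29.35
position: [430.3, 92.2, 230.1]
ee_rot: [0.075, 0.997, 0.0, -0.0]
contact_force: [0.9, -0.1, 0.5]
gripper_width: 76.7
```

Request:
servo_tool(
  rows=[
    [0.9, 0, 0, 2, 0, 0, 0],
    [0.9, 0, 0, 0, 0, 0, 0],
    [0.9, 0, 0, 0, 0, 0, 0],
  ],
)

```text
clock: 29.65
position: [434.0, 92.4, 209.9]
ee_rot: [0.076, 0.997, -0.0, 0.0]
contact_force: [-0.1, -0.1, 0.2]
gripper_width: 76.8
```

Run:
```python
from h import *
import pickle
s=st(); im=get_image("wrist"); save(im,"w9.png",k=1.42); pickle.dump(im,open("w9.pkl","wb"))
```

```text
{'clock': 29.65, 'joints': [0.579, 0.102, -0.463, 0.001, -1.005, -2.302], 'position': [433.999, 92.398, 209.862], 'ee_rot': [0.076, 0.997, -0.0, 0.0], 'contact_force': [-0.054, -0.142, 0.211], 'gripper_width': 76.796}
```

View pics/w9.png

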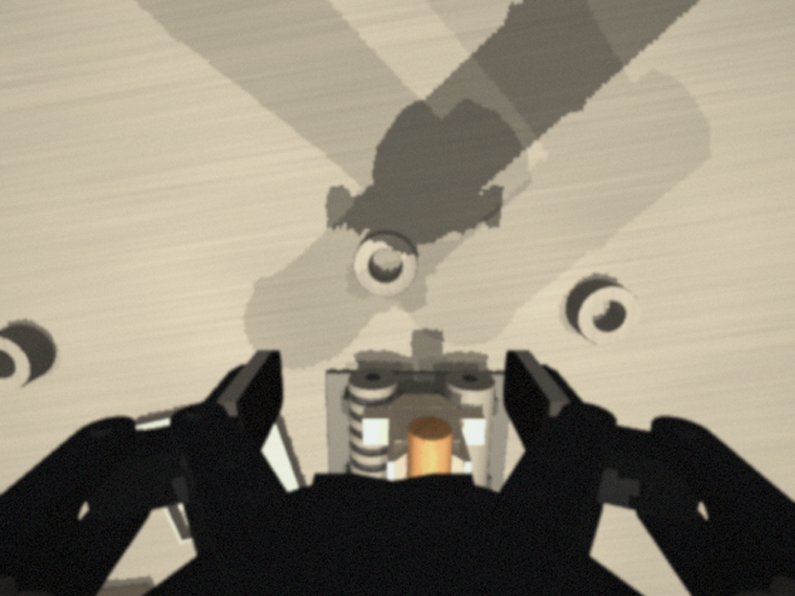

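Run:
```python
from h import *
import pickle
im=pickle.load(open("w9.pkl","rb"));k=1.42
f=lambda u,v,z:onz(im,u/k,v/k,z)
c=f(385.5,264.5,28);print(c,np.hypot(*(f(354,264,28)-f(417,264,28))[:2]))
go([c[0],c[1],15])
```

```text
[431.01209748  88.27397809  28.        ] 48.147601825225806
turn z -0.0 shift cm 0.26 -0.47 19.5 yaw now 171.28 tilt 0.06
```

Request:
servo_tool(
  rows=[
    [0.9, 0.25, -0.45, 3, 0, 0, 0],
    [0.9, 0, 0, 4, 0, 0, 0],
    [0.9, 0, 0, 4, 0, 0, 0],
    [0.9, 0, 0, 4, 0, 0, 0],
    [0.9, 0, 0, 3, 0, 0, 0],
    [0.9, 0, 0, 1.3, 0, 0, 0],
    [0.9, 0, 0, 0, 0, 0, 0],
    [0, 0, 0, 0, 0, 0, 0],
    [0, 0, 0, 0, 0, 0, 0],
    [0, 0, 0, 0, 0, 0, 0],
    [0, 0, 0, 0, 0, 0, 0],
    [0, 0, 0, 0, 0, 0, 0],
  ],
)

```text
clock: 30.9
position: [431.5, 88.9, 17.9]
ee_rot: [0.076, 0.997, 0.001, 0.002]
contact_force: [0.2, -0.6, 6.5]
gripper_width: 48.1
```

Request:
servo_tool(
  rows=[
    [0, 0, 0, 0, 0, 0, 0],
    [0, 0, 0, -1, 0, 0, 0],
    [0, 0, 0, -3, 0, 0, 0],
    [0, 0, 0, -4, 0, 0, 0],
    [0, 0, 0, -4, 0, 0, 0],
    [0, 0, 0, -1, 0, 0, 0],
    [0, 0, 0, 0, 0, 0, 0],
  ],
)

```text
clock: 31.6
position: [430.9, 88.8, 148.6]
ee_rot: [0.076, 0.997, 0.002, 0.002]
contact_force: [0.0, -0.7, -1.7]
gripper_width: 48.0
```

Run:
```python
from h import *
st();go([602.5,-90,130])
```

```text
{'clock': 31.6, 'joints': [0.575, 0.169, -0.564, -0.0, -0.832, -2.298], 'position': [430.934, 88.826, 148.587], 'ee_rot': [0.076, 0.997, 0.002, 0.002], 'contact_force': [0.039, -0.711, -1.684], 'gripper_width': 48.007}
turn z -0.0 shift cm -19.67 -15.07 1.86 yaw now 171.26 tilt 0.33
```

Request:
servo_tool(
  rows=[
    [0, 0, -2, 0, 0, 0, 0],
    [0, 0, -4, 0, 0, 0, 0],
    [0, 0, -4, 0, 0, 0, 0],
    [0, -2, -4, 0, 0, 0, 0],
    [0, -3, -1, 0, 0, 0, 0],
    [0, -4, 0, 0, 0, 0, 0],
    [0, -4, 0, 0, 0, 0, 0],
    [0, -4, 0, 0, 0, 0, 0],
    [0, -2.6, 0, 0, 0, 0, 0],
    [0, 0, 0, 0, 0, 0, 0],
  ],
)

```text
clock: 32.6
position: [602.9, -90.2, 143.0]
ee_rot: [0.077, 0.997, -0.0, -0.002]
contact_force: [-1.2, 0.5, -1.6]
gripper_width: 47.8
```

Request:
servo_tool(
  rows=[
    [0, 0, 0, 3, 0, 0, 0],
    [0, 0, 0, 4, 0, 0, 0],
    [0, 0, 0, 3, 0, 0, 0],
    [0, 0, 0, 1.5, 0, 0, 0],
    [0, 0, 0, 0, 0, 0, 0],
    [0, 0, 0, 0, 0, 0, 0],
  ],
)

```text
clock: 33.2
position: [600.3, -89.7, 30.6]
ee_rot: [0.076, 0.997, -0.0, -0.001]
contact_force: [0.4, 0.5, -0.7]
gripper_width: 48.0
```

Request:
servo_tool(
  rows=[
    [0, 0, 0, 0.4, 0, 0, 0],
    [0, 0, 0, 0.3, 0, 0, 0],
    [0, 0, 0, 0.2, 0, 0, 0],
    [0, 0, 0, 0, 0, 0, 0],
  ],
)

```text
clock: 33.6
position: [601.1, -89.7, 22.4]
ee_rot: [0.076, 0.997, 0.0, 0.0]
contact_force: [-0.2, -0.0, -0.9]
gripper_width: 47.9
```

Request:
servo_tool(
  rows=[
    [0, 0, 0, 0.15, 0, 0, 0],
    [0, 0, 0, 0, 0, 0, 0],
    [0.8, 0, 0, 0, 0, 0, 0],
    [0.8, 0, 0, 0, 0, 0, 0],
    [0.8, 0, 0, 0, 0, 0, 0],
    [0.8, 0, 0, -1, 0, 0, 0],
    [0.8, 0, 0, -3, 0, 0, 0],
    [0.8, 0, 0, -4, 0, 0, 0],
    [0.8, 0, 0, -4, 0, 0, 0],
    [0.8, 0, 0, -4, 0, 0, 0],
    [0.8, -2, 0, -3, 0, 0, 0],
    [0.8, -3, 0, -2, 0, 0, 0],
  ],
)

```text
clock: 34.8
position: [651.0, -97.4, 236.3]
ee_rot: [0.076, 0.997, 0.0, 0.003]
contact_force: [0.6, -0.4, 1.0]
gripper_width: 68.5
```

Request:
servo_tool(
  rows=[
    [0.8, -1, 3, 0, 0, 0, 0],
    [0.8, 0, 3, 0, 0, 0, 0],
    [0.8, 0, 2, 0, 0, 0, 0],
    [0.8, 0, 0, 0, 0, 0, 0],
    [0.8, 0, 0, 0, 0, 0, 0],
  ],
)

```text
clock: 35.3
position: [672.3, -19.4, 231.1]
ee_rot: [0.076, 0.997, -0.0, -0.0]
contact_force: [0.3, -0.8, -0.2]
gripper_width: 68.4
```

Run:
```python
from h import *
import pickle
s=st(); im=get_image("wrist"); save(im,"w10.png",k=1.42); pickle.dump(im,open("w10.pkl","wb"))
```

```text
{'clock': 35.3, 'joints': [0.211, 0.473, 0.121, 0.0, -1.219, -1.933], 'position': [672.321, -19.439, 231.085], 'ee_rot': [0.076, 0.997, -0.0, -0.0], 'contact_force': [0.301, -0.756, -0.229], 'gripper_width': 68.36}
```

View pics/w10.png

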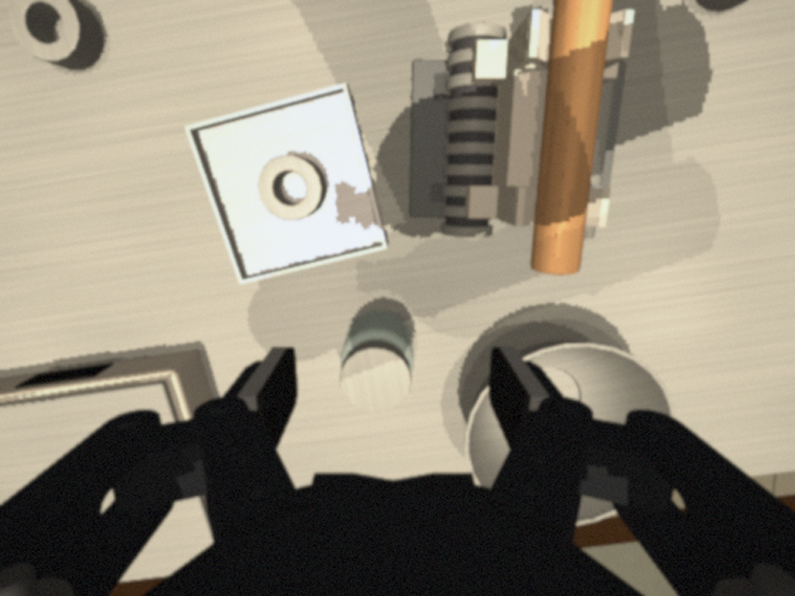

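Request:
servo_tool(
  rows=[
    [0.8, -2, 3, 0, 0, 0, 0],
    [0.8, -3, 4, 0, 0, 0, 0],
    [0.8, -3, 3, 0, 0, 0, 0],
    [0.8, 0, 0, 0, 0, 0, 0],
    [0.8, 0, 0, 0, 0, 0, 0],
  ],
)

```text
clock: 35.85
position: [767.0, 66.5, 229.2]
ee_rot: [0.076, 0.997, -0.0, -0.001]
contact_force: [0.1, 0.3, 0.4]
gripper_width: 68.3
```

Run:
```python
from h import *
import pickle
im=pickle.load(open("w10.pkl","rb"));k=1.42
print("pin far end",onz(im,557/k,273/k,128)[:2],"exp",[673,80.3])
s=st(); im=get_image("wrist"); pickle.dump(im,open("w11.pkl","wb"))
t=get_image("scene"); 
a=im["image"][:,:,::-1];b=t["image"][:,:,::-1][60:340,60:460]
cv2.imwrite("pics/f.png",np.vstack([cv2.resize(a,(400,300)),cv2.resize(b,(400,280))]))
hsv=cv2.cvtColor(im["image"],cv2.COLOR_RGB2HSV); m=cv2.inRange(hsv,(5,100,60),(25,255,255))
cs,_=cv2.findContours(m,cv2.RETR_EXTERNAL,cv2.CHAIN_APPROX_NONE);C=max(cs,key=cv2.contourArea)
B=cv2.boxPoints(cv2.minAreaRect(C));print(B.round(1).tolist()); 
B=B[np.argsort(B[:,1])];n,f=onz(im,*B[:2].mean(0),128),onz(im,*B[2:].mean(0),128);d=n-f
print("pin",n,f,(n+f)/2,np.hypot(*d[:2]),np.degrees(np.arctan2(d[1],d[0])))
```

```text
pin far end [673.43118884  77.02046094] exp [673, 80.3]
{'clock': 35.85, 'joints': [0.296, 0.652, 0.427, 0.0, -1.349, -2.019], 'position': [766.964, 66.523, 229.182], 'ee_rot': [0.076, 0.997, -0.0, -0.001], 'contact_force': [0.075, 0.263, 0.441], 'gripper_width': 68.27}
[[255.0, 0.0], [291.0, 0.0], [291.0, 90.0], [255.0, 90.0]]
pin [618.31988871  87.64785587 128.        ] [676.00465111  78.64152709 128.        ] [647.16226991  83.14469148 128.        ] 58.3836087552461 171.12604599536905
```

View pics/f.png

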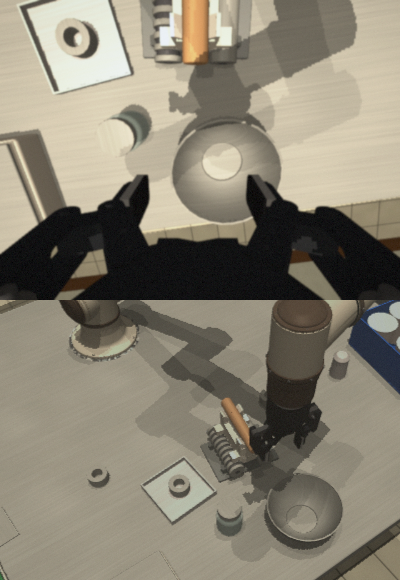

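```bash
python3 -c "
from bench import *
print(job_done())"
```

```text
the job is handed in; nothing more can be done
None
```

I set everything out as asked and handed the job in at about 36 s. I viewed 14 pictures.

- **Rollers:** the ribbed roller is in the groove on the tray side and the smooth one is in the other groove. Measured centres were (588.6, 55) and (600, 128) mm. Their midpoint agrees with the rack centre, (594, 92), to about 1 mm, and both lie along the grooves to within about 1.5°.
- **Roller spacing:** I measured 74 mm between the roller axes where the rack gives 78 mm. I put this down to reading the positions at an assumed height, because the chock went in at the expected depth.
- **Chock:** it is seated between the rollers, measured at (593.8, 92.1) with its axis along the grooves.
- **Pin:** it lies in the chock's notches and came into contact at about the expected height. Only its far end was in full view, so I judged the lengthwise centring from that: off by about 1 to 3 mm.
- **Collar:** I used the one nearest the base, 442 mm away. It lies flat near the middle of the tray.
- **Bystanders:** the last pictures show the jar and the shaker still upright, and the gripper touching nothing.

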